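# Load the dry-bath heater with the vial block that fits

### The job

Three round aluminium vial blocks of different diameters stand on the bench. Slide the one that fits the bay of the dry-bath heater closely, between its side walls, along the bench into the bay until it is fully home against the back, without lifting it; then swing the retaining gate fully shut behind it. Leave the other two blocks, the tape roll, calculator and wash bottle where they are.

Things in the scene. Friction and masses are not known exactly. Their poses are not given: they have to be found in the camera images.
- heater: small white dry-bath heater, fixed on the bench. z up; +x is the way a block is pushed in (the bay opens to -x and upward). The origin is the point of the bench where the centre of the fitting block stands when home; bench is the bay's floor. The housing behind the bay, from x = +27 to +82 mm, is 110 mm wide, 48 mm high, with a black knob on top to 57 mm
- bay_mouth (a point): point on the bay's mid line at its front end, on the bench, at x = -13 mm in the heater's frame. From here to the back wall (x = +27 mm) the two aluminium side walls, 30 mm high and 10 mm thick, have their inner faces at y = +29 and -29 mm: the bay is 58 mm wide. In front, lead-in flares open out to y = +-40 mm at x = -24 mm
- gate (a joint): steel gate bar swinging level about an upright hinge at x = -34, y = -54 mm of the heater's frame. 0 = shut: the bar runs along the heater's +y across the bay's mouth, inner face at x = -30 mm. Grows counter-clockwise from above as it opens (pi/2: bar points along the heater's -x), to 2.4 rad. Starts at 1.7 to 2.3 rad. Stays where left; about 1 N pushes it
- gate_hinge (a point): point on the axis of the gate's hinge, 21 mm above the bench. The hinge stands on a grey bracket 10 mm high beside the -y side wall; the gate's barrel here is 15 mm across, top at 32 mm
- gate_post (a point): point on the axis of the gate's upright red post, 40 mm above the bench, 93 mm from the hinge axis. The post is 14 mm across, its top at 48 mm. The gate's bar is 8 mm thick, 100 mm long from the hinge axis to the post's far side, and stands from z = 12 to 30 mm
- block_44: round aluminium vial block, 44 mm diameter, 38 mm high, with seven dark wells in its top; stands loose; origin at the centre of its underside, z up
- block_54: round aluminium vial block like the others but 54 mm diameter, 38 mm high, about 0.2 kg; slides with little force (1 to 2 N); stands loose; origin at the centre of its underside, z up
- block_64: round aluminium vial block like the others but 64 mm diameter, 38 mm high; stands loose; origin at the centre of its underside, z up
- tape_roll: yellow tape roll lying flat, 78 mm across, 19 mm high; origin at the centre of its underside
- calculator: black pocket calculator lying flat, 110 x 66 x 13 mm, origin at the centre of its underside
- wash_bottle: white bottle with a red cap, 64 mm across, 148 mm high, origin at the centre of its underside
Mind the look-alikes: they are no part of the job. Leave any purple look-alike of the heater alone.

How it is judged (in metres and radians):
On the way, in this order (a step that is already met when the one before it is completed fails the run):
1. the 54 mm block stands fully home in the bay, the gate not yet shut (x of block_54 in the frame of heater between -0.005 and 0.005 m and y of block_54 in the frame of heater between -0.005 and 0.005 m), for 0.2 s.
2. the gate is shut behind it (value of joint gate below 0.07 rad), for 0.2 s.
At the end, for the whole second after the job is handed in: The 54 mm block stands upright on the bench at rest in the heater's bay, its centre within 5 mm of the home point along and across the bay, and the gate is shut (within 0.07 rad) (all of step 1 and height (world z) of block_54 below 0.004 m and angle between block_54's own z axis and vertical below 0.08 rad and linear speed of block_54 below 0.01 m/s and value of joint gate below 0.07 rad); the robot touches nothing.
It fails at once if the 54 mm block is lifted off the bench by more than 10 mm (height (world z) of block_54 above 0.01 m).
It fails at once if another block is moved by more than 20 mm (distance of any of block_44, block_64 from where it was at the start of the episode above 0.02 m).
It fails at once if the tape roll, calculator or wash bottle is moved by more than 25 mm (distance of any of tape_roll, calculator, wash_bottle from where it was at the start of the episode above 0.025 m).
It also fails if it takes over 62 s, if anything falls off the work surface, if the arm or the gripper's body presses on something with over 40 N, if the wrist force passes 120 N, or if a joint passes its speed limit or range.

### The arm

A 6-joint arm with a two-finger parallel gripper is mounted at the origin on a cart in front of the work surface, level with it; the furniture and walls round the work are solid. World frame = base frame: x ahead of the robot, y to its left, z up, the work surface at z = 0. Lengths are in mm, angles in rad, forces in N, time in s.
With the tool pointing down it reaches from about 250 to 725 mm from the base axis. Payload 4 kg.
Tool frame: the origin (TCP) lies at the very end of the fingers, on their centre line; the grasp point (between the pads) lies grip_point_offset behind it (grip_point_offset is the distance from the TCP to the grasp point, in mm); z points along the fingers, y is the line along which they close (so a half turn about z gives the same grasp; the last joint's range is limited). The gripper opens to 85 mm and grips with 20 to 120 N. Pads are 22 mm wide; open, the fingers measure 114 mm over their backs; the gripper's body (76 mm by 85 mm) begins 54 mm behind the grasp point. The pads swing forward as they close: fully open they stand 13 mm farther back than shut.
Start: joints at [1.258, 0.241, 0.005, 1.335, 0, 1.571], TCP at [153.86, 475.738, 231.306] pointing down, gripper open.
Joint ranges: [-2.72, 2.72], [-1.05, 1.87], [-1.09, 1.28], [-1.99, 2.15], [-1.42, 1.44], [-3.14, 3.14]. Speed limits (rad/s): [2.79, 2.79, 3.14, 3.14, 3.14, 3.14].

### API

Orientations are given as a rotation vector (axis times angle).
In Python, from cell import get_obs, read_camera, camera_info, close_job, grip_point_offset gives the robot as it stands.
- The arm moves only by the shell command python3 -m creep 'ROWS'. ROWS is JSON, a list of rows, each an object with "offset": the shift along the tool's x, y, z as a fraction of full scale, a list of three; "turn": the turn about the tool's z as a fraction of full scale; "fingers": the opening, from 0 (shut) to 1 (fully open). In form: [{"offset": [dx, dy, dz], "turn": turn, "fingers": fingers}, ...]. A call has exactly 8 rows; each row is the pose to reach, as a shift and turn from the pose commanded when the call began, along the tool's axes at that moment, turning the shorter way round; what a row does not reach only later rows make up. Full scale, the value 1, is 500 mm for a shift and pi rad for a turn. A row lasts 1/10 s, in which the tool goes at most 50 mm and 8.59 degrees, less where a joint would pass 70% of its speed; a pose out of reach is approached as far as the arm can. A call with a number of a shift or a turn outside -1 to 1 is refused whole. A call with a gripper value outside its range is refused whole. The fingers move at their own pace and stop on an object; the grip force is fixed at half the most. Time passes only in rows, so rows that repeat a pose let the fingers close, or fill a call up. It gives the time, the measured TCP pose, the force, the opening and the grip force at its end, in the units of the state.
- get_obs(): the state, without advancing time (a new reading comes with each control period).
- read_camera(name): name is "side" or "top"; returns (picture, depth): 420x560x3 uint8, blue, green, red; 420x560 float32, mm along the optical axis (not along the pixel's ray), 0 where there is no reading.
- camera_info(name): a dict with "mtx" (3x3 intrinsics, pixels), "k1" (the pictures are not rectified: a ray, as slopes to the right and down, at radius r is drawn at 1 + k1 r^2 times it, then the intrinsics apply), "extrinsics" (4x4, takes a point from world to camera coordinates). Camera axes: x right, y up, looking along -z (the intrinsics and any distortion apply to the point x, -y, -z); pixel columns grow to the right and rows downward; lengths in mm; the calibration is good to about 2 mm. A picture is of the moment at which its call begins. camera_info takes no time and is no camera call.
- close_job(): hands the job in; it is judged then, once.
The state is a dict: "clock": time; "q": joint angles; "qd": joint speeds; "joint_efforts": joint torques, N m; "tool_pos": TCP position; "orientation": TCP orientation; "force": force on the tool from outside, world axes, zero at the start; "wrist_torque": the same for the moment, N m; "gripper_width": opening from 0.0 (shut) to 1.0 (fully open); "finger_force": force on a finger pad.
Only numpy, scipy, OpenCV 4.12 (cv2) and the standard library are available. Lean on these libraries where they do the work, as an engineer would, in place of code of your own. Each camera call takes 0.05 s, during which the arm holds its last target. There are 200 camera calls.

## Working session

There is one attempt and no reset: what is moved stays moved. The work goes in short steps, Python scripts to look and compute and a shell command to move; the robot and the scene stay as the last step left them, time stands still between calls to the robot, and variables do not carry over. Pictures are saved under pics/ and viewed, at most 10 in all, crops included, and the job is handed in when it is done.

```bash
mkdir -p pics; ls; cat > h.py <<'E'
import numpy as np, cv2
from cell import *
def ray(cam,u,v):
    c=camera_info(cam);K=np.array(c["mtx"]);E=np.array(c["extrinsics"])
    p=np.array([(u-K[0,2])/K[0,0],(v-K[1,2])/K[1,1]]);q=p.copy()
    for _ in range(20): q=p/(1+c["k1"]*(q@q))
    R=E[:3,:3];d=R.T@np.array([q[0],-q[1],-1]);return -R.T@E[:3,3],d
def atz(cam,u,v,z):
    o,d=ray(cam,u,v);return (o+d*(z-o[2])/d[2]).round(1)
def dep(cam,D,u,v):
    o,d=ray(cam,u,v);return (o+d*D[int(v),int(u)]).round(1)
def two(a,b):
    o1,d1=ray("top",*a);o2,d2=ray("side",*b)
    A=np.stack([d1,-d2],1);s=np.linalg.lstsq(A,o2-o1,rcond=None)[0]
    p,q=o1+s[0]*d1,o2+s[1]*d2;return ((p+q)/2).round(1),np.linalg.norm(p-q).round(1)
E
python3 - <<'E'
from h import *
for n in("top","side"):
    I,D=read_camera(n);cv2.imwrite(f"pics/{n}0.png",cv2.resize(I,(800,600)));np.save(n+"0.npy",D);cv2.imwrite(f"{n}0raw.png",I)
    print(n,camera_info(n))
print(get_obs(),grip_point_offset)
E
```

```text
pics
top {'mtx': array([[441.40502278,   0.        , 290.44621619],
       [  0.        , 441.40502278, 217.47438045],
       [  0.        ,   0.        ,   1.        ]]), 'k1': -0.1304969592783211, 'extrinsics': array([[-2.15378102e-02, -9.99715960e-01,  1.02040425e-02,
        -3.33295665e+00],
       [ 9.97270928e-01, -2.07619789e-02,  7.08493955e-02,
        -5.72283575e+02],
       [-7.06174153e-02,  1.17021357e-02,  9.97434830e-01,
        -1.11254592e+03],
       [ 0.00000000e+00,  0.00000000e+00,  0.00000000e+00,
         1.00000000e+00]])}
side {'mtx': array([[543.0534405 ,   0.        , 277.00458127],
       [  0.        , 543.0534405 , 213.27195825],
       [  0.        ,   0.        ,   1.        ]]), 'k1': -0.1655630143590022, 'extrinsics': array([[-9.99607813e-01, -2.04320423e-02,  1.91507576e-02,
         5.64903884e+02],
       [ 2.71534971e-02, -5.39927850e-01,  8.41273204e-01,
        -9.54539798e+01],
       [-6.84890232e-03,  8.41463278e-01,  5.40270899e-01,
        -1.31787669e+03],
       [ 0.00000000e+00,  0.00000000e+00,  0.00000000e+00,
         1.00000000e+00]])}
{'clock': 0.1, 'q': array([ 1.25799581e+00,  2.41347704e-01,  3.88024091e-03,  1.33521203e+00,
       -5.07895712e-06,  1.57079215e+00]), 'qd': array([-3.44030107e-04, -2.00689534e-03,  2.52784867e-03,  1.41268913e-03,
        1.24082678e-03, -7.02651629e-05]), 'joint_efforts': array([-5.97323178e-04, -3.73137295e+01,  2.53010577e+01,  1.08912773e-02,
       -2.49860369e-05, -5.36352445e-06]), 'tool_pos': array([153.69128027, 475.20417257, 230.50508444]), 'orientation': array([-4.89293602e-01, -3.10296248e+00,  2.92294336e-03]), 'force': array([-0.34409965,  0.1239176 ,  0.51340663]), 'wrist_torque': array([-0.00214196, -0.01515352, -0.00846866]), 'finger_force': 0.0, 'gripper_width': 1.000992797930332} 18.700000000000003
```

View pics/top0.png

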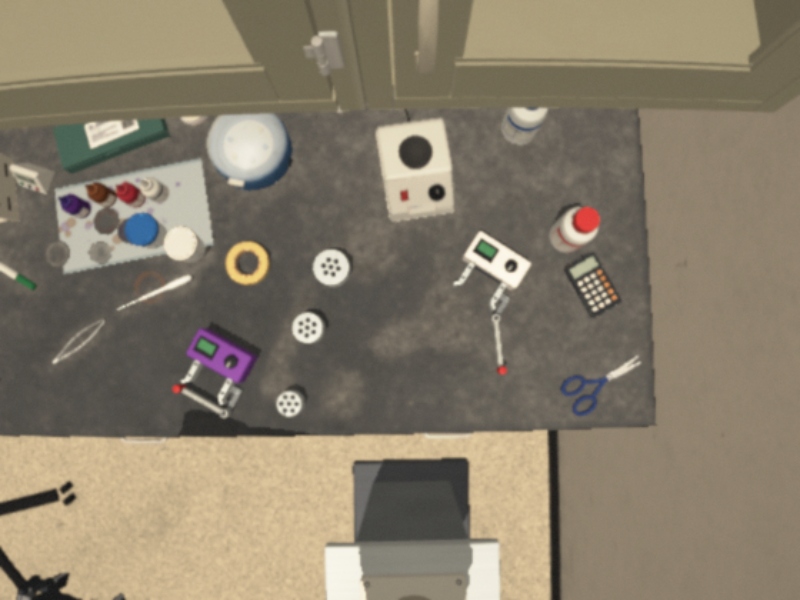

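View pics/side0.png

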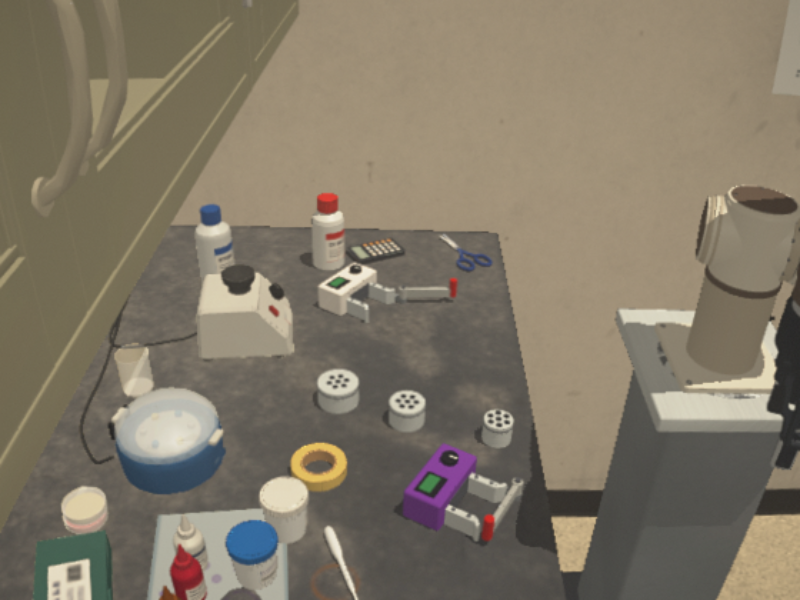

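The top view shows the white heater at (497,260), with its bay opening down-left. Its gate hinge is near (497,315) and the red post at (502,370). The blocks are at (331,267) large, (308,327) middle and (289,403) small. I'll enlarge the regions that matter.

```bash
python3 - <<'E'
import cv2
I=cv2.imread("top0raw.png");cv2.imwrite("pics/tc.png",cv2.resize(I[155:275,195:385],None,fx=4.2,fy=4.2,interpolation=cv2.INTER_CUBIC))
I=cv2.imread("side0raw.png");cv2.imwrite("pics/sc.png",cv2.resize(I[180:305,215:335],None,fx=4.8,fy=4.8,interpolation=cv2.INTER_CUBIC))
E
```

```text
(no output)
```

View pics/tc.png

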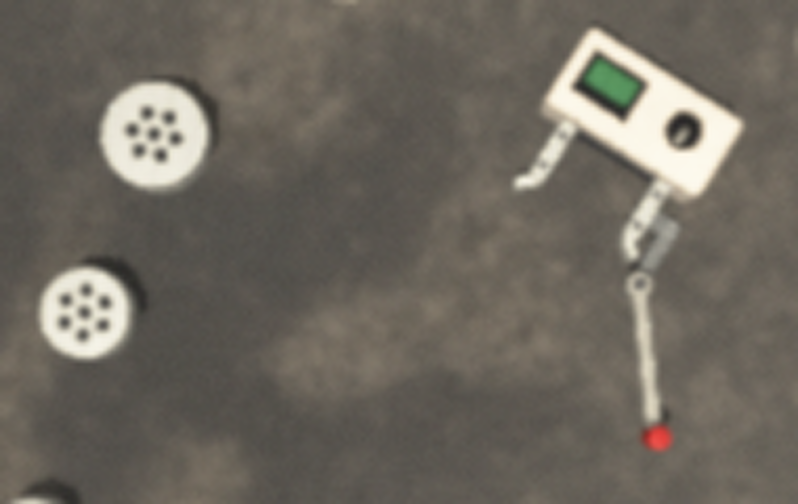

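View pics/sc.png

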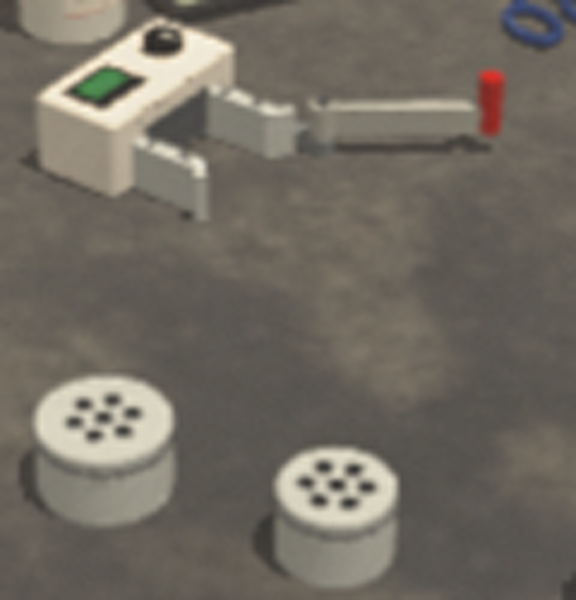

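Top crop: housing top corners (594,28), (743,125), (695,198), (546,103); hinge barrel (640,283); red post (658,438); middle block centre (85,312), about 92 px across. Side crop: the matching corners are (40,98), (155,18), (234,45), (115,132); barrel top (318,100), post top (490,75), middle block top (337,486), large block top (104,419).

```bash
cat >> h.py <<'E'
T=lambda x,y:(195+(x+.5)/4.2-.5,155+(y+.5)/4.2-.5)
S=lambda x,y:(215+(x+.5)/4.8-.5,180+(y+.5)/4.8-.5)
E
python3 - <<'E'
from h import *
P={}
for n,a,b in [("FL",(594,28),(40,98)),("FR",(743,125),(155,18)),("NR",(695,198),(234,45)),("NL",(546,103),(115,132)),("hinge",(640,283),(318,100)),("post",(658,438),(490,74)),("b54",(85,312),(337,486)),("b64",(155,134),(104,419))]:
    P[n],e=two(T(*a),S(*b));print(n,P[n],e,"top@48",atz("top",*T(*a),48),"@38",atz("top",*T(*a),38),"@31",atz("top",*T(*a),31),'side@38',atz("side",*S(*b),38))
# fit heater
H=np.array([[82,55],[82,-55],[27,-55],[27,55]])
for src in("tri","top48"):
    W=np.array([P[k][:2] if src=="tri" else atz("top",*T(*a),48)[:2] for k,a in [("FL",(594,28)),("FR",(743,125)),("NR",(695,198)),("NL",(546,103))]])
    h=H-H.mean(0);w=W-W.mean(0)
    th=np.arctan2((h[:,0]*w[:,1]-h[:,1]*w[:,0]).sum(),(h*w).sum());R=np.array([[np.cos(th),-np.sin(th)],[np.sin(th),np.cos(th)]])
    t=W.mean(0)-R@H.mean(0);print(src,th,np.degrees(th),t,"res",(W-(H@R.T+t)).round(1).tolist())
    for n,p in dict(mouth=(-13,0),hinge=(-34,-54),pre=(-120,0)).items():print(n,(R@p+t).round(1))
    d=P["post"][:2]-P["hinge"][:2];print("gate",np.arctan2(d[1],d[0])-th-np.pi/2)
D=np.load("top0.npy");print(dep("top",D,*T(85,312)),dep("top",D,*T(155,134)),dep("top",D,*T(640,240)))
# others
for n,u,v,z in [("tape",247,263,19),("calc",592,285,13),("bottlecap",586,220,148),("b44",289,403,38),("scis",585,385,0)]:print(n,atz("top",u*.7,v*.7,z))
E
```

```text
FL [ 710.3 -134.2   45.6] 1.6 top@48 [ 710.7 -133.9   48. ] @38 [ 712.6 -135.1   38. ] @31 [ 714. -136.   31.] side@38 [ 711.1 -146.4   38. ]
FR [ 651.6 -222.8   46.5] 2.9 top@48 [ 649.9 -222.4   48. ] @38 [ 651.4 -224.4   38. ] @31 [ 652.4 -225.8   31. ] side@38 [ 654.1 -238.1   38. ]
NR [ 606.4 -191.6   48.4] 0.5 top@48 [ 606.2 -191.7   48. ] @38 [ 607.2 -193.4   38. ] @31 [ 608.  -194.6   31. ] side@38 [ 607.3 -209.5   38. ]
NL [ 666.2 -103.9   44. ] 0.3 top@48 [ 665.4 -103.5   48. ] @38 [ 666.9 -104.4   38. ] @31 [ 668.  -105.1   31. ] side@38 [ 667.2 -113.4   38. ]
hinge [ 557.7 -158.9   33.7] 2.2 top@48 [ 555.8 -156.8   48. ] @38 [ 556.4 -158.2   38. ] @31 [ 556.8 -159.2   31. ] side@38 [ 558.8 -152.    38. ]
post [ 463.9 -164.7   50.1] 1.4 top@48 [ 463.2 -164.9   48. ] @38 [ 462.9 -166.4   38. ] @31 [ 462.7 -167.5   31. ] side@38 [ 463.1 -185.    38. ]
b54 [545.7 176.4  38.1] 0.2 top@48 [545.4 174.8  48. ] @38 [545.9 176.4  38. ] @31 [546.2 177.5  31. ] side@38 [545.6 176.3  38. ]
b64 [652.8 132.9  37.7] 0.2 top@48 [651.4 131.7  48. ] @38 [652.8 132.9  38. ] @31 [653.9 133.7  31. ] side@38 [652.6 133.4  38. ]
tri -0.5940877211363151 -34.03871908165585 [ 613.46305755 -132.61846047] res [[-1.9, -1.3], [1.0, 1.3], [1.3, 1.7], [-0.4, -1.7]]
mouth [ 602.7 -125.3]
hinge [ 555.1 -158.3]
pre [514.  -65.4]
gate -4.056546195338404
top48 -0.597590782813266 -34.23942973111916 [ 612.99520072 -132.2104429 ] res [[-1.0, -1.0], [0.1, 1.4], [1.8, 1.2], [-0.9, -1.6]]
mouth [ 602.2 -124.9]
hinge [ 554.5 -157.7]
pre [513.8 -64.7]
gate -4.053043133661453
[545.9 176.6  36.6] [652.7 132.7  39.2] [ 585.7 -164.8   -2.8]
tape [665.6 288.6  19. ]
calc [ 613.1 -342.1   13. ]
bottlecap [ 705.9 -296.9  148. ]
b44 [412.5 210.   38. ]
scis [ 430.  -325.6    0. ]
```

```bash
cat >> h.py <<'E'
from scipy.spatial.transform import Rotation as Ro
th=-.596;O=np.array([613.7,-132.7]);RH=np.array([[np.cos(th),-np.sin(th)],[np.sin(th),np.cos(th)]])
W=lambda x,y:RH@np.array([x,y])+O
def off(*targets,yaw=th+np.pi/2):
    o=get_obs();R=Ro.from_rotvec(o["orientation"]).as_matrix()
    y=np.arctan2(R[1,1],R[0,1])
    print("t",o["clock"].__round__(1),"tcp",o["tool_pos"].round(1),"heater",(RH.T@(o["tool_pos"][:2]-O)).round(1),"F",o["force"].round(1),"w",round(o["gripper_width"],2),"turn",round(-(yaw-y)/np.pi,4))
    for t in targets: print(t,(R.T@(np.array(t)-o["tool_pos"])/500).round(3))
E
python3 -c "
from h import *
off((546,176.4,230),(546,176.4,120),(546,176.4,5))"
```

```text
t 0.1 tcp [153.7 475.2 230.5] heater [-721.9  244.9] F [-0.3  0.1  0.5] w 1.0 turn 0.0901
(546, 176.4, 230) [-0.93  -0.327  0.002]
(546, 176.4, 120) [-0.93  -0.327  0.222]
(546, 176.4, 5) [-0.93  -0.326  0.452]
```

```bash
python3 -m creep '[{"offset":[-0.93,-0.327,0],"turn":0.09,"fingers":1},{"offset":[-0.93,-0.327,0],"turn":0.09,"fingers":1},{"offset":[-0.93,-0.327,0],"turn":0.09,"fingers":1},{"offset":[-0.93,-0.327,0],"turn":0.09,"fingers":1},{"offset":[-0.93,-0.327,0],"turn":0.09,"fingers":1},{"offset":[-0.93,-0.327,0],"turn":0.09,"fingers":1},{"offset":[-0.93,-0.327,0],"turn":0.09,"fingers":1},{"offset":[-0.93,-0.327,0],"turn":0.09,"fingers":1}]'
python3 -c "
from h import *
off((546,176.4,230),(546,176.4,120),(546,176.4,5))"
```

```text
clock: 0.9
tool_pos: [473.2, 231.7, 231.0]
orientation: [-0.922, -3.003, 0.0]
force: [0.6, 2.2, 0.9]
gripper_width: 0.999
finger_force: 0.0
t 0.9 tcp [473.2 231.7 231. ] heater [-320.8  222.7] F [0.6 2.2 0.9] w 1.0 turn 0.0001
(546, 176.4, 230) [-0.183 -0.01   0.002]
(546, 176.4, 120) [-0.183 -0.01   0.222]
(546, 176.4, 5) [-0.183 -0.01   0.452]
```

```bash
python3 -m creep '[{"offset":[-0.17,-0.01,0],"turn":0,"fingers":1},{"offset":[-0.17,-0.01,0],"turn":0,"fingers":1},{"offset":[-0.17,-0.01,0.05],"turn":0,"fingers":1},{"offset":[-0.17,-0.01,0.15],"turn":0,"fingers":1},{"offset":[-0.17,-0.01,0.22],"turn":0,"fingers":1},{"offset":[-0.17,-0.01,0.22],"turn":0,"fingers":1},{"offset":[-0.17,-0.01,0.22],"turn":0,"fingers":1},{"offset":[-0.17,-0.01,0.22],"turn":0,"fingers":1}]'
python3 -c "
from h import *
off((546,176.4,5))"
```

```text
clock: 1.7
tool_pos: [541.3, 182.3, 123.7]
orientation: [0.92, 3.0, 0.004]
force: [0.1, -0.0, 0.6]
gripper_width: 1.002
finger_force: 0.0
t 1.7 tcp [541.3 182.3 123.7] heater [-236.7  220. ] F [ 0.1 -0.   0.6] w 1.0 turn 0.0002
(546, 176.4, 5) [-0.014 -0.005  0.237]
```

```bash
python3 -m creep '[{"offset":[-0.014,-0.005,0.05],"turn":0,"fingers":1},{"offset":[-0.014,-0.005,0.12],"turn":0,"fingers":1},{"offset":[-0.014,-0.005,0.18],"turn":0,"fingers":1},{"offset":[-0.014,-0.005,0.22],"turn":0,"fingers":1},{"offset":[-0.014,-0.005,0.228],"turn":0,"fingers":1},{"offset":[-0.014,-0.005,0.228],"turn":0,"fingers":1},{"offset":[-0.014,-0.005,0.228],"turn":0,"fingers":0.9},{"offset":[-0.014,-0.005,0.228],"turn":0,"fingers":0.8}]'
python3 -c "
from h import *
off((546,176.4,5))"
```

```text
clock: 2.5
tool_pos: [545.7, 176.2, 9.4]
orientation: [0.921, 3.0, 0.004]
force: [0.1, -0.1, -0.2]
gripper_width: 0.801
finger_force: 0.0
t 2.5 tcp [545.7 176.2   9.4] heater [-229.6  217.5] F [ 0.1 -0.1 -0.2] w 0.8 turn 0.0002
(546, 176.4, 5) [-0.     0.001  0.009]
```

Well centred, so I'll close.

```bash
python3 -m creep '[{"offset":[0,0,0.004],"turn":0,"fingers":0.7},{"offset":[0,0,0.004],"turn":0,"fingers":0.6},{"offset":[0,0,0.004],"turn":0,"fingers":0.55},{"offset":[0,0,0.004],"turn":0,"fingers":0.5},{"offset":[0,0,0.004],"turn":0,"fingers":0.5},{"offset":[0,0,0.004],"turn":0,"fingers":0.5},{"offset":[0,0,0.004],"turn":0,"fingers":0.5},{"offset":[0,0,0.004],"turn":0,"fingers":0.5}]'
python3 -c "
from h import *
off((*W(-62,0),7))"
```

```text
clock: 3.3
tool_pos: [545.0, 176.0, 6.6]
orientation: [0.921, 3.002, 0.003]
force: [-1.3, -0.1, 6.2]
gripper_width: 0.615
finger_force: 62.6
t 3.3 tcp [545.  176.    6.6] heater [-230.1  216.9] F [-1.3 -0.1  6.2] w 0.62 turn 0.0002
(np.float64(562.3895702815338), np.float64(-97.89712939847726), 7) [-0.336 -0.434 -0.001]
```

```bash
python3 -m creep '[{"offset":[-0.021,-0.027,0],"turn":0,"fingers":0.5},{"offset":[-0.063,-0.081,0],"turn":0,"fingers":0.5},{"offset":[-0.105,-0.135,0],"turn":0,"fingers":0.5},{"offset":[-0.147,-0.19,0],"turn":0,"fingers":0.5},{"offset":[-0.19,-0.244,0],"turn":0,"fingers":0.5},{"offset":[-0.231,-0.298,0],"turn":0,"fingers":0.5},{"offset":[-0.263,-0.339,0],"turn":0,"fingers":0.5},{"offset":[-0.284,-0.366,0],"turn":0,"fingers":0.5}]'
python3 -c "
from h import *
off((*W(-62,0),7))"
```

```text
clock: 4.1
tool_pos: [559.9, -56.8, 6.6]
orientation: [0.923, 3.001, 0.004]
force: [-0.5, 4.8, 8.0]
gripper_width: 0.615
finger_force: 62.9
t 4.1 tcp [559.9 -56.8   6.6] heater [-87.1  32.6] F [-0.5  4.8  8. ] w 0.62 turn -0.0003
(np.float64(562.3895702815338), np.float64(-97.89712939847726), 7) [-0.05  -0.065 -0.001]
```

```bash
python3 -m creep '[{"offset":[-0.016,-0.022,0],"turn":0,"fingers":0.5},{"offset":[-0.035,-0.046,0],"turn":0,"fingers":0.5},{"offset":[-0.047,-0.063,0],"turn":0,"fingers":0.5},{"offset":[-0.05,-0.067,0],"turn":0,"fingers":0.5},{"offset":[-0.05,-0.067,0],"turn":0,"fingers":0.5},{"offset":[-0.05,-0.067,0],"turn":0,"fingers":0.5},{"offset":[-0.05,-0.067,0],"turn":0,"fingers":0.5},{"offset":[-0.05,-0.067,0],"turn":0,"fingers":0.5}]'
python3 - <<'E'
from h import *
off((*W(-62,0),7))
for n,s in(("top",np.s_[165:265,310:430]),("side",np.s_[170:270,200:320])):
    I,D=read_camera(n);cv2.imwrite(f"pics/{n}1.png",cv2.resize(I[s],None,fx=6,fy=6,interpolation=cv2.INTER_CUBIC))
E
```

```text
clock: 4.9
tool_pos: [561.8, -97.9, 6.5]
orientation: [0.922, 3.001, 0.001]
force: [0.3, -0.1, 6.7]
gripper_width: 0.614
finger_force: 62.9
t 4.9 tcp [561.8 -97.9   6.5] heater [-62.5  -0.3] F [ 0.3 -0.1  6.7] w 0.61 turn -0.0
(np.float64(562.3895702815338), np.float64(-97.89712939847726), 7) [-0.001  0.001 -0.001]
```

View pics/side1.png

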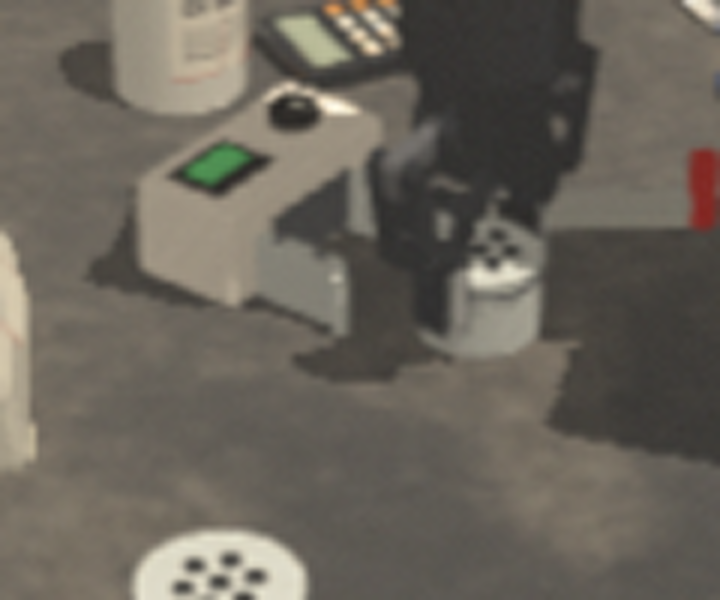

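The side crop shows the block gripped upright at (490,300), just in front of the bay mouth and in line with it. I'll release, lift, step back, and push with nearly shut fingers.

```bash
python3 -m creep '[{"offset":[0,0,0],"turn":0,"fingers":0.7},{"offset":[0,0,0],"turn":0,"fingers":0.8},{"offset":[0,0,0],"turn":0,"fingers":0.85},{"offset":[0,0,-0.04],"turn":0,"fingers":0.85},{"offset":[0,0,-0.1],"turn":0,"fingers":0.85},{"offset":[0,0,-0.15],"turn":0,"fingers":0.85},{"offset":[0,0,-0.15],"turn":0,"fingers":0.85},{"offset":[0.06,0,-0.15],"turn":0,"fingers":0.5}]'
python3 -m creep '[{"offset":[0.052,0,0],"turn":0,"fingers":0.2},{"offset":[0.052,0,0],"turn":0,"fingers":0.2},{"offset":[0.052,0,0],"turn":0,"fingers":0.2},{"offset":[0.052,0,0.05],"turn":0,"fingers":0.2},{"offset":[0.052,0,0.1],"turn":0,"fingers":0.2},{"offset":[0.052,0,0.138],"turn":0,"fingers":0.2},{"offset":[0.052,0,0.138],"turn":0,"fingers":0.2},{"offset":[0.052,0,0.138],"turn":0,"fingers":0.2}]'
python3 - <<'E'
from h import *
off((*W(-62,0),7))
I,D=read_camera("top");cv2.imwrite("pics/top2.png",cv2.resize(I[155:275,285:405],None,fx=5,fy=5,interpolation=cv2.INTER_CUBIC))
E
```

```text
clock: 5.8
tool_pos: [539.2, -82.0, 81.0]
orientation: [0.923, 2.997, 0.0]
force: [-0.8, 0.6, 0.1]
gripper_width: 0.697
finger_force: 0.0
clock: 6.6
tool_pos: [514.9, -66.3, 11.0]
orientation: [-0.922, -3.003, 0.0]
force: [0.3, -0.4, 0.3]
gripper_width: 0.203
finger_force: 0.0
t 6.6 tcp [514.9 -66.3  11. ] heater [-119.    -0.5] F [ 0.3 -0.4  0.3] w 0.2 turn -0.0
(np.float64(562.3895702815338), np.float64(-97.89712939847726), 7) [-0.114  0.001  0.008]
```

View pics/top2.png

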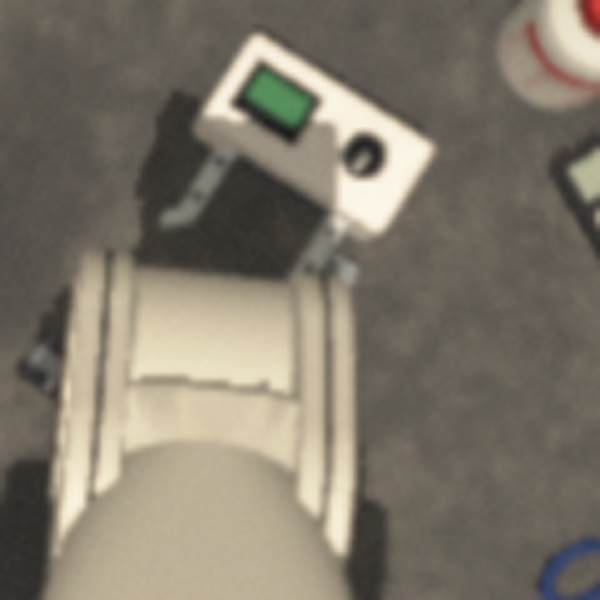

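The arm hides the block from above, but the path lies along the bay's mid line. I'll push in stages and watch the force.

```bash
python3 -m creep '[{"offset":[-0.02,0.001,0],"turn":0,"fingers":0.2},{"offset":[-0.04,0.001,0],"turn":0,"fingers":0.2},{"offset":[-0.06,0.001,0],"turn":0,"fingers":0.2},{"offset":[-0.08,0.001,0],"turn":0,"fingers":0.2},{"offset":[-0.1,0.001,0],"turn":0,"fingers":0.2},{"offset":[-0.12,0.001,0],"turn":0,"fingers":0.2},{"offset":[-0.14,0.001,0],"turn":0,"fingers":0.2},{"offset":[-0.146,0.001,0],"turn":0,"fingers":0.2}]'
python3 -m creep '[{"offset":[-0.004,0,0],"turn":0,"fingers":0.2},{"offset":[-0.007,0,0],"turn":0,"fingers":0.2},{"offset":[-0.009,0,0],"turn":0,"fingers":0.2},{"offset":[-0.01,0,0],"turn":0,"fingers":0.2},{"offset":[-0.01,0,0],"turn":0,"fingers":0.2},{"offset":[-0.01,0,0],"turn":0,"fingers":0.2},{"offset":[-0.01,0,0],"turn":0,"fingers":0.2},{"offset":[-0.01,0,0],"turn":0,"fingers":0.2}]'
python3 - <<'E'
from h import *
off()
I,D=read_camera("side");cv2.imwrite("pics/side3.png",cv2.resize(I[170:270,200:320],None,fx=6,fy=6,interpolation=cv2.INTER_CUBIC))
E
```

```text
clock: 7.45
tool_pos: [576.5, -107.3, 11.3]
orientation: [0.922, 3.002, -0.0]
force: [-0.8, 0.4, 0.7]
gripper_width: 0.199
finger_force: 0.7
clock: 8.25
tool_pos: [579.2, -109.2, 11.3]
orientation: [-0.922, -3.003, 0.0]
force: [-0.6, -0.6, -0.3]
gripper_width: 0.2
finger_force: 0.3
t 8.2 tcp [ 579.2 -109.2   11.3] heater [-41.7   0.1] F [-0.6 -0.6 -0.3] w 0.2 turn 0.0002
```

View pics/side3.png

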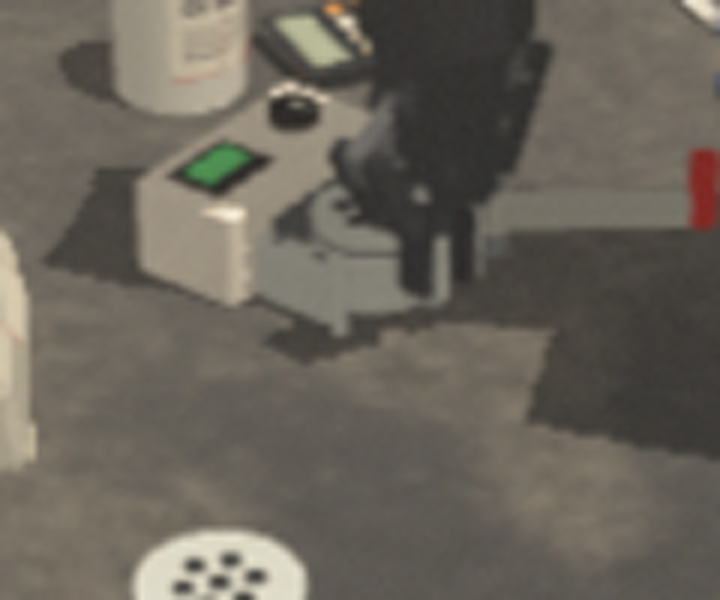

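The side crop shows the block's left part inside the walls near (350,215), with dark space still behind it, so it isn't home yet. I'll keep pushing gently until the force rises.

```bash
python3 -m creep '[{"offset":[-0.002,0,0],"turn":0,"fingers":0.2},{"offset":[-0.004,0,0],"turn":0,"fingers":0.2},{"offset":[-0.006,0,0],"turn":0,"fingers":0.2},{"offset":[-0.008,0,0],"turn":0,"fingers":0.2},{"offset":[-0.01,0,0],"turn":0,"fingers":0.2},{"offset":[-0.01,0,0],"turn":0,"fingers":0.2},{"offset":[-0.01,0,0],"turn":0,"fingers":0.2},{"offset":[-0.01,0,0],"turn":0,"fingers":0.2}]'
python3 -m creep '[{"offset":[-0.001,0,0],"turn":0,"fingers":0.2},{"offset":[-0.002,0,0],"turn":0,"fingers":0.2},{"offset":[-0.003,0,0],"turn":0,"fingers":0.2},{"offset":[-0.004,0,0],"turn":0,"fingers":0.2},{"offset":[-0.004,0,0],"turn":0,"fingers":0.2},{"offset":[-0.004,0,0],"turn":0,"fingers":0.2},{"offset":[-0.004,0,0],"turn":0,"fingers":0.2},{"offset":[-0.004,0,0],"turn":0,"fingers":0.2}]'
python3 -c "
from h import *
off()"
```

```text
clock: 9.1
tool_pos: [583.7, -112.2, 11.5]
orientation: [0.922, 3.003, -0.0]
force: [-0.8, -0.5, 0.6]
gripper_width: 0.199
finger_force: 0.0
clock: 9.9
tool_pos: [584.9, -113.0, 11.3]
orientation: [-0.921, -3.003, -0.0]
force: [-2.3, 0.9, 2.6]
gripper_width: 0.199
finger_force: 1.6
t 9.9 tcp [ 584.9 -113.    11.3] heater [-34.9   0.1] F [-2.3  0.9  2.6] w 0.2 turn 0.0002
```

```bash
python3 -m creep '[{"offset":[-0.001,0,0],"turn":0,"fingers":0.2},{"offset":[-0.002,0,0],"turn":0,"fingers":0.2},{"offset":[-0.003,0,0],"turn":0,"fingers":0.2},{"offset":[-0.004,0,0],"turn":0,"fingers":0.2},{"offset":[-0.004,0,0],"turn":0,"fingers":0.2},{"offset":[-0.004,0,0],"turn":0,"fingers":0.2},{"offset":[-0.004,0,0],"turn":0,"fingers":0.2},{"offset":[-0.004,0,0],"turn":0,"fingers":0.2}]'
python3 -m creep '[{"offset":[-0.001,0,0],"turn":0,"fingers":0.2},{"offset":[-0.002,0,0],"turn":0,"fingers":0.2},{"offset":[-0.003,0,0],"turn":0,"fingers":0.2},{"offset":[-0.004,0,0],"turn":0,"fingers":0.2},{"offset":[-0.004,0,0],"turn":0,"fingers":0.2},{"offset":[-0.004,0,0],"turn":0,"fingers":0.2},{"offset":[-0.004,0,0],"turn":0,"fingers":0.2},{"offset":[-0.004,0,0],"turn":0,"fingers":0.2}]'
python3 -c "
from h import *
off()"
```

```text
clock: 10.7
tool_pos: [584.9, -113.1, 11.2]
orientation: [-0.92, -3.0, -0.002]
force: [-6.3, 4.8, 5.0]
gripper_width: 0.206
finger_force: 4.2
clock: 11.5
tool_pos: [585.0, -113.1, 11.1]
orientation: [-0.918, -2.997, -0.003]
force: [-10.7, 8.1, 10.1]
gripper_width: 0.201
finger_force: 6.6
t 11.5 tcp [ 585.  -113.1   11.1] heater [-34.8   0.1] F [-10.7   8.1  10.1] w 0.2 turn 0.0005
```

The block has stopped hard at tool x = −34.8 with force building to 13 N, which matches the home position. I'll back off, rise, and move to the far side of the gate.

```bash
python3 -m creep '[{"offset":[0.02,0,0],"turn":0,"fingers":0.2},{"offset":[0.08,0,0],"turn":0,"fingers":0.2},{"offset":[0.12,0,0],"turn":0,"fingers":0.2},{"offset":[0.12,0,-0.06],"turn":0,"fingers":0},{"offset":[0.12,0,-0.15],"turn":0,"fingers":0},{"offset":[0.12,0,-0.17],"turn":0,"fingers":0},{"offset":[0.12,0,-0.17],"turn":0,"fingers":0},{"offset":[0.12,0,-0.17],"turn":0,"fingers":0}]'
python3 -c "
from h import *
off((481,-205,96),(481,-205,14))"
```

```text
clock: 12.3
tool_pos: [538.7, -82.0, 95.7]
orientation: [0.922, 3.003, -0.001]
force: [-0.2, 0.1, 0.0]
gripper_width: -0.003
finger_force: 0.0
t 12.3 tcp [538.7 -82.   95.7] heater [-90.6  -0.2] F [-0.2  0.1  0. ] w -0.0 turn 0.0001
(481, -205, 96) [-0.043 -0.268 -0.001]
(481, -205, 14) [-0.043 -0.268  0.163]
```

```bash
python3 -m creep '[{"offset":[-0.02,-0.1,0],"turn":0,"fingers":0},{"offset":[-0.03,-0.18,0],"turn":0,"fingers":0},{"offset":[-0.043,-0.268,0],"turn":0,"fingers":0},{"offset":[-0.043,-0.268,0],"turn":0,"fingers":0},{"offset":[-0.043,-0.268,0.06],"turn":0,"fingers":0},{"offset":[-0.043,-0.268,0.12],"turn":0,"fingers":0},{"offset":[-0.043,-0.268,0.163],"turn":0,"fingers":0},{"offset":[-0.043,-0.268,0.163],"turn":0,"fingers":0}]'
python3 - <<'E'
from h import *
off()
I,D=read_camera("top");J,D=read_camera("side");f=lambda A:cv2.resize(A,None,fx=4,fy=4,interpolation=cv2.INTER_CUBIC)
cv2.imwrite("pics/both4.png",np.hstack([f(I[150:270,300:400]),f(J[165:285,200:300])]))
E
```

```text
clock: 13.1
tool_pos: [477.5, -202.7, 10.1]
orientation: [-0.918, -2.994, -0.002]
force: [-0.6, 1.7, 0.6]
gripper_width: 0.005
finger_force: 0.0
t 13.1 tcp [ 477.5 -202.7   10.1] heater [ -73.4 -134.4] F [-0.6  1.7  0.6] w 0.0 turn 0.0002
```

View pics/both4.png

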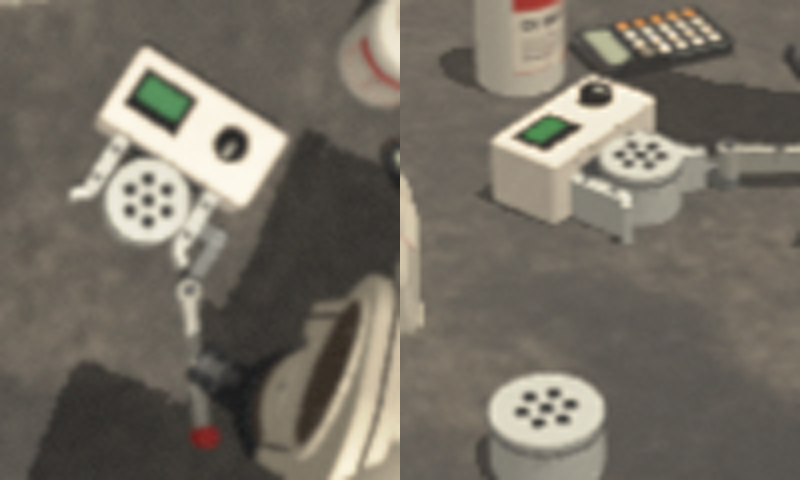

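The block sits square in the bay: (147,199) in the top half, upright in the side half. Next I'll work out the arc for pushing the gate.

```bash
cat >> h.py <<'E'
def arc(gs,r=75,d=15):
    p=RH.T@(get_obs()["tool_pos"][:2]-O)
    for g in gs:
        t=np.array([-34-r*np.sin(g)-d*np.cos(g),-54+r*np.cos(g)-d*np.sin(g)])-p
        print(round(g,2),(-t[0]/500).round(3),(t[1]/500).round(3))
E
python3 - <<'E'
from h import *
b=atz("top",300+(147.5)/4-.5,150+199.5/4-.5,38);print("block heater",RH.T@(b[:2]-O))
off();arc(np.arange(2.2,.9,-.18))
E
```

```text
block heater [0.77433739 0.28355178]
t 13.2 tcp [ 480.6 -204.1   13.7] heater [ -70.1 -133.8] F [1.3 0.5 0.6] w 0.0 turn 0.0003
2.2 0.031 0.047
2.02 0.05 0.067
1.84 0.064 0.091
1.66 0.075 0.116
1.48 0.08 0.143
1.3 0.08 0.171
1.12 0.076 0.198
0.94 0.067 0.224
```

```bash
python3 -m creep '[{"offset":[0.015,0.023,0],"turn":0,"fingers":0},{"offset":[0.031,0.047,0],"turn":0,"fingers":0},{"offset":[0.05,0.067,0],"turn":0,"fingers":0},{"offset":[0.064,0.091,0],"turn":0,"fingers":0},{"offset":[0.075,0.116,0],"turn":0,"fingers":0},{"offset":[0.08,0.143,0],"turn":0,"fingers":0},{"offset":[0.08,0.16,0],"turn":0,"fingers":0},{"offset":[0.08,0.171,0],"turn":0,"fingers":0}]'
python3 -c "
from h import *
off();arc(np.arange(1.2,-.05,-.12))"
```

```text
clock: 14.0
tool_pos: [497.0, -110.7, 14.9]
orientation: [0.92, 3.003, -0.0]
force: [0.7, -0.9, 0.2]
gripper_width: -0.001
finger_force: 0.3
t 14.0 tcp [ 497.  -110.7   14.9] heater [-108.9  -47.3] F [ 0.7 -0.9  0.2] w -0.0 turn 0.0005
1.2 0.001 0.013
1.08 -0.003 0.031
0.96 -0.01 0.048
0.84 -0.018 0.064
0.72 -0.028 0.079
0.6 -0.04 0.093
0.48 -0.054 0.106
0.36 -0.069 0.116
0.24 -0.085 0.125
0.12 -0.102 0.132
0.0 -0.12 0.137
```

```bash
python3 -m creep '[{"offset":[0.001,0.013,0],"turn":0,"fingers":0},{"offset":[-0.003,0.031,0],"turn":0,"fingers":0},{"offset":[-0.01,0.048,0],"turn":0,"fingers":0},{"offset":[-0.018,0.064,0],"turn":0,"fingers":0},{"offset":[-0.028,0.079,0],"turn":0,"fingers":0},{"offset":[-0.04,0.093,0],"turn":0,"fingers":0},{"offset":[-0.054,0.106,0],"turn":0,"fingers":0},{"offset":[-0.06,0.111,0],"turn":0,"fingers":0}]'
python3 -c "
from h import *
off();arc(np.arange(.4,-.15,-.08))"
```

```text
clock: 14.8
tool_pos: [553.6, -82.3, 14.8]
orientation: [0.921, 3.003, 0.0]
force: [-0.5, -0.2, -0.0]
gripper_width: 0.001
finger_force: 0.3
t 14.8 tcp [553.6 -82.3  14.8] heater [-78.   8.] F [-0.5 -0.2 -0. ] w 0.0 turn 0.0002
0.4 -0.002 0.003
0.32 -0.012 0.009
0.24 -0.023 0.015
0.16 -0.034 0.019
0.08 -0.046 0.023
-0.0 -0.058 0.026
-0.08 -0.07 0.028
```

```bash
python3 -m creep '[{"offset":[-0.006,0.006,0],"turn":0,"fingers":0},{"offset":[-0.012,0.009,0],"turn":0,"fingers":0},{"offset":[-0.023,0.015,0],"turn":0,"fingers":0},{"offset":[-0.034,0.019,0],"turn":0,"fingers":0},{"offset":[-0.04,0.021,0],"turn":0,"fingers":0},{"offset":[-0.046,0.023,0],"turn":0,"fingers":0},{"offset":[-0.05,0.024,0],"turn":0,"fingers":0},{"offset":[-0.054,0.025,0],"turn":0,"fingers":0}]'
python3 -m creep '[{"offset":[-0.002,0,0],"turn":0,"fingers":0},{"offset":[-0.004,0,0],"turn":0,"fingers":0},{"offset":[-0.006,0,0],"turn":0,"fingers":0},{"offset":[-0.006,0,0],"turn":0,"fingers":0},{"offset":[-0.006,0,0],"turn":0,"fingers":0},{"offset":[-0.006,0,0],"turn":0,"fingers":0},{"offset":[-0.006,0,0],"turn":0,"fingers":0},{"offset":[-0.006,0,0],"turn":0,"fingers":0}]'
python3 -c "
from h import *
off()"
```

```text
clock: 15.6
tool_pos: [581.6, -87.3, 14.8]
orientation: [-0.922, -3.003, -0.0]
force: [-0.4, -1.4, 0.6]
gripper_width: 0.004
finger_force: 0.3
clock: 16.4
tool_pos: [584.1, -89.0, 14.9]
orientation: [0.922, 3.003, -0.0]
force: [0.0, 0.3, -0.7]
gripper_width: -0.0
finger_force: 0.0
t 16.4 tcp [584.1 -89.   14.9] heater [-49.   19.6] F [ 0.   0.3 -0.7] w -0.0 turn 0.0001
```

```bash
python3 -m creep '[{"offset":[-0.002,0,0],"turn":0,"fingers":0},{"offset":[-0.004,0,0],"turn":0,"fingers":0},{"offset":[-0.006,0,0],"turn":0,"fingers":0},{"offset":[-0.006,0,0],"turn":0,"fingers":0},{"offset":[-0.006,0,0],"turn":0,"fingers":0},{"offset":[-0.006,0,0],"turn":0,"fingers":0},{"offset":[-0.006,0,0],"turn":0,"fingers":0},{"offset":[-0.006,0,0],"turn":0,"fingers":0}]'
python3 -m creep '[{"offset":[-0.002,0,0],"turn":0,"fingers":0},{"offset":[-0.004,0,0],"turn":0,"fingers":0},{"offset":[-0.006,0,0],"turn":0,"fingers":0},{"offset":[-0.006,0,0],"turn":0,"fingers":0},{"offset":[-0.006,0,0],"turn":0,"fingers":0},{"offset":[-0.006,0,0],"turn":0,"fingers":0},{"offset":[-0.006,0,0],"turn":0,"fingers":0},{"offset":[-0.006,0,0],"turn":0,"fingers":0}]'
python3 -c "
from h import *
off()"
```

```text
clock: 17.2
tool_pos: [585.4, -89.8, 14.7]
orientation: [-0.92, -3.001, -0.001]
force: [-3.6, 2.7, 2.9]
gripper_width: 0.001
finger_force: 2.5
clock: 18.0
tool_pos: [585.5, -89.9, 14.6]
orientation: [-0.917, -2.997, -0.004]
force: [-8.8, 6.8, 8.0]
gripper_width: 0.001
finger_force: 5.8
t 18.0 tcp [585.5 -89.9  14.6] heater [-47.4  19.6] F [-8.8  6.8  8. ] w 0.0 turn 0.0006
```

At the stop. I'll back off, rise clear, move aside and look.

```bash
python3 -m creep '[{"offset":[0.02,0,0],"turn":0,"fingers":0},{"offset":[0.08,0,0],"turn":0,"fingers":0},{"offset":[0.12,0,0],"turn":0,"fingers":0},{"offset":[0.12,0,-0.08],"turn":0,"fingers":0},{"offset":[0.16,0,-0.16],"turn":0,"fingers":0},{"offset":[0.24,0.05,-0.2],"turn":0,"fingers":0},{"offset":[0.3,0.12,-0.24],"turn":0,"fingers":0},{"offset":[0.34,0.15,-0.26],"turn":0,"fingers":0}]'
python3 -m creep '[{"offset":[0,0.05,0],"turn":0,"fingers":0},{"offset":[0,0.1,0],"turn":0,"fingers":0},{"offset":[0,0.1,0],"turn":0,"fingers":0},{"offset":[0,0.1,0],"turn":0,"fingers":0},{"offset":[0,0.1,0],"turn":0,"fingers":0},{"offset":[0,0.1,0],"turn":0,"fingers":0},{"offset":[0,0.1,0],"turn":0,"fingers":0},{"offset":[0,0.1,0],"turn":0,"fingers":0}]'
python3 - <<'E'
from h import *
off()
I,D=read_camera("top");J,D=read_camera("side");f=lambda A:cv2.resize(A,None,fx=4,fy=4,interpolation=cv2.INTER_CUBIC)
cv2.imwrite("pics/both5.png",np.hstack([f(I[150:270,300:400]),f(J[165:285,200:300])]))
E
```

```text
clock: 18.8
tool_pos: [491.7, 67.3, 147.2]
orientation: [0.918, 2.999, 0.004]
force: [0.1, -0.6, 0.4]
gripper_width: -0.001
finger_force: 0.0
clock: 19.6
tool_pos: [518.3, 106.0, 144.9]
orientation: [0.923, 3.003, -0.0]
force: [0.2, -0.2, -1.1]
gripper_width: -0.005
finger_force: 0.0
t 19.6 tcp [518.3 106.  144.9] heater [-212.9  144. ] F [ 0.2 -0.2 -1.1] w -0.0 turn -0.0001
```

View pics/both5.png

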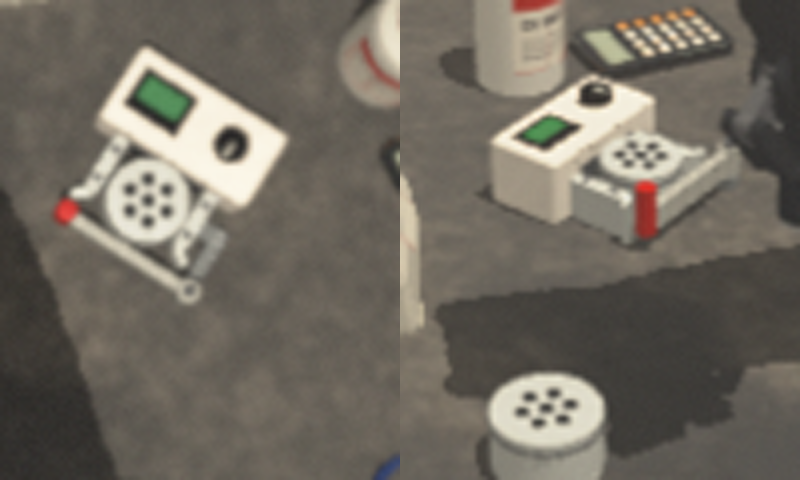

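The gate bar runs parallel to the housing across the mouth, from hinge (188,291) to post (66,211). The block at (147,199) hasn't moved, and the robot is clear of everything.

```bash
python3 -c "
from cell import close_job
print(close_job())"
```

```text
the job is handed in; nothing more can be done
None
```

I slid the 54 mm block home in the heater's bay without lifting it and swung the gate shut behind it; the job was handed in at about 20 s, and the hand-in call did not return a verdict.

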